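Set up the spacer gauging table

ROBOT

A 6-joint arm with a two-finger parallel gripper is mounted at the origin on a cart in front of the work surface, level with it; the furniture and walls round the work are solid. World frame = base frame: x ahead of the robot, y to its left, z up, the work surface at z = 0. Lengths are in mm, angles in rad, forces in N, time in s.
With the tool pointing down it reaches from about 325 to 900 mm from the base axis. Payload 6.1 kg.
Tool frame: the origin (TCP) lies where the fingers leave the gripper's body, on its centre line; the fingertips stand 73 mm ahead of it and the grasp point (between the pads) lies ahead of it (robot.grip_point_offset is the z of the grasp point in the tool frame, in mm); z points along the fingers, y is the direction in which the jaws open and shut (so a half turn about z gives the same grasp; the last joint's range is limited). The gripper opens to 85 mm and grips with 20 to 120 N. Pads are 22 mm wide; open, the fingers measure 114 mm over their backs; the gripper's body (76 mm by 85 mm) begins 54 mm behind the grasp point. The pads swing forward as they close: fully open they stand 13 mm farther back than shut.
Start: joints at [-1.385, 0.22, 1.526, -0, 1.395, -0.126], TCP at [191.726, -594.859, 303.9] pointing down, gripper open.
Joint ranges: [-2.98, 2.98], [-0.91, 2.08], [0.09, 2.57], [-1.24, 4.39], [0.2, 2.65], [-2.68, 2.68]. Speed limits (rad/s): [2.57, 2.57, 3.01, 3.14, 3.14, 3.14].

INTERFACE

Orientations are given as a unit quaternion [w, x, y, z].
In Python, from workcell import robot gives the robot as it stands.
- The arm moves only by the shell command python3 -m pendant 'ROWS' [FORCE]. ROWS is JSON, one flat list of numbers, 5 for each row, row after row: the closure, from -1 (fully open) to 1 (shut), then the shift along the tool's x, y, z in mm, then the turn about the tool's z in rad. In form: [claw, dx, dy, dz, spin, claw, dx, dy, dz, spin, ...]. A call has 1 to 12 rows; each row is the pose to reach, as a shift and turn from the pose commanded when the call began, along the tool's axes at that moment; what a row does not reach only later rows make up. A row lasts 1/12 s, in which the tool goes at most 41.7 mm and 7.16 degrees, less where a joint would pass 70% of its speed; a pose out of reach is approached as far as the arm can. A call with a gripper value outside its range is refused whole. The fingers move at their own pace and stop on an object; FORCE is the grip in N (left out, the last holds). Time passes only in rows, so rows that repeat a pose let the fingers close. It gives the time, the measured TCP pose, the force and the opening at its end, in the units of the state.
- robot.get_state(): the state, without advancing time (a new reading comes with each control period).
- robot.read_camera(name): name is "scene" or "top" or "wrist"; returns a dict with "image" (384x512x3 uint8, red, green, blue), "fx", "fy", "cx", "cy" (pixels), "dist_coeffs" ([k1, k2, p1, p2, k3] as OpenCV has them; the pictures are not rectified), "cam_to_world" (4x4, takes a point from camera to world coordinates). Camera axes: x right, y down, z forward; pixel columns grow to the right and rows downward; lengths in mm; the calibration is good to about 2 mm. A picture is of the moment at which its call begins. There is no depth.
- robot.close_job(): hands the job in, once; it reports no verdict.
The state is a dict: "clock": time; "joints": joint angles; "joint_velocities": joint speeds; "tau": joint torques, N m; "tool_pos": TCP position; "orientation": TCP orientation; "contact_force": force on the tool from outside, world axes, zero at the start; "moment": the same for the moment, N m; "gripper_width": finger opening in mm.
Only numpy, scipy, OpenCV 4.12 (cv2) and the standard library are available. Lean on these libraries where they do the work, as an engineer would, in place of code of your own. Each camera call takes 0.05 s, during which the arm holds its last target. There are 200 camera calls.

TASK

Get the worm-driven gauging table ready: draw the lock pin out of the handwheel's rim and park it, head up and fully down, in the open notch of the lock plate beside the wheel, then wind the handwheel clockwise until the table has gone on exactly one division, so that the setting master stands under the dial indicator. Draw back the cover of the spacer box, stand every spacer you find in it squarely on a free pad of the table, one to a pad, and push the cover fully shut again. Do not bump the dial indicator, and leave the label roll and the brass weight where they are.

Things in the scene. Friction and masses are not known exactly. Their poses are not given: they have to be found in the camera images.
- gauging_table: grey cast base, bolted down. Origin under the centre of the round base at worktop level; x to the back, y to the left, z up. Dial indicator at the back, on a post at x = 122 mm, 135 mm high; handwheel front right (x = -105, y = -118 mm) on a grey box 62 mm high; beside it the lock plate; black pointer line at the front left (120 degrees from +x). Overall 295 x 275 mm.
- turntable (a joint): round aluminium table (top 48 mm above the worktop) with a raised graduated rim (radius 84 to 96 mm, top 52 mm). Angle in rad, 0 at the start, growing clockwise seen from above. One division = 60 degrees (1.0472 rad): the next long black line on the rim comes to the pointer. Driven by the handwheel only (worm, 30:1, self-locking).
- handwheel (a joint): angle of the handwheel in rad, 0 at the start, growing clockwise seen from above. 30 turns of it make one turn of the table, the same way round; one division takes 5 turns (31.42 rad). It turns stiffly (0.07 N m) and stays where it is left. While the lock pin is in its rim it is blocked (about 0.1 rad of play).
- wheel_axis (a point): centre of the handwheel at the height of its top face, 77 mm above the worktop; vertical axis; wheel diameter 104 mm, flat on top. Its frame is fixed to the base (it does not turn with the wheel).
- handle_grip (a point): middle of the handwheel's black crank handle, an upright cylinder of 15 mm diameter that stands from 79 to 118 mm above the worktop and revolves freely on its own pin, 35 mm from the wheel's axis; this point is 101 mm above the worktop. At the start it lies on the front side (-x of gauging_table) of the wheel.
- lock_pin: steel pin with a black head. Origin on its axis at the underside of its 26 mm collar (4 mm thick); head 16 mm diameter (20 mm near the top), up to 37 mm above the origin; shank 10 mm diameter, 37 mm long below it. z up through the head. Starts collar down on the wheel rim, 77 mm above the worktop, x = -105, y = -71 mm of gauging_table, shank through a rim notch and a 13 mm bore in the lock plate.
- notch (a point): where the pin's axis shall be when parked, at the top face of the lock plate (62 mm above the worktop): a slot 14 mm wide in the 8 mm steel plate (x -119 to -91, y -92 to -13 mm of gauging_table), open towards -x, running from x = -119 to -98 mm, air below; this point is at x = -105, y = -30 mm. The shank hangs in the slot, the collar rests on the plate.
- setting_master: solid steel disc, 36 mm diameter, 22 mm high, with a shallow groove round it; origin at the centre of its underside. It stands on pad_1 and rides round with the table; it needs no handling.
- pad_0 (a point): centre of round ground pad 0 (40 mm, flush with the table top, 48 mm above the worktop), 50 mm from the table's axis; turns with the table. Pads are numbered anticlockwise from above, 60 degrees apart. Free. After one division it is beside the indicator.
- pad_1 (a point): centre of round ground pad 1 (40 mm, flush with the table top, 48 mm above the worktop), 50 mm from the table's axis; turns with the table. Pads are numbered anticlockwise from above, 60 degrees apart. The master stands on it; after one division it is at the back, under the indicator.
- pad_2 (a point): centre of round ground pad 2 (40 mm, flush with the table top, 48 mm above the worktop), 50 mm from the table's axis; turns with the table. Pads are numbered anticlockwise from above, 60 degrees apart. Free. After one division it is beside the indicator.
- pad_3 (a point): centre of round ground pad 3 (40 mm, flush with the table top, 48 mm above the worktop), 50 mm from the table's axis; turns with the table. Pads are numbered anticlockwise from above, 60 degrees apart. Free. After one division it is one of the three pads on the side away from the indicator.
- pad_4 (a point): centre of round ground pad 4 (40 mm, flush with the table top, 48 mm above the worktop), 50 mm from the table's axis; turns with the table. Pads are numbered anticlockwise from above, 60 degrees apart. Free. After one division it is one of the three pads on the side away from the indicator.
- pad_5 (a point): centre of round ground pad 5 (40 mm, flush with the table top, 48 mm above the worktop), 50 mm from the table's axis; turns with the table. Pads are numbered anticlockwise from above, 60 degrees apart. Free. After one division it is one of the three pads on the side away from the indicator.
- dial_indicator: dial indicator on a post at the back of the table (moves with gauging_table, same origin and axes). Its 42 mm dial is centred 121 mm above the worktop at x = 44 to 62 mm, its tip 74.5 mm above the worktop at x = 53 mm, y = 0. Fragile.
- spacer_box: low wooden box, 180 x 189 mm, fixed. Origin under its centre; x away from the robot. Front half (x -82 to -3 mm) hollow: black insert, top 12 mm up, with four 35 mm square recesses 8 mm deep at x = -43, y = -63, -21, 21, 63 mm; rim 30 mm high. Back half a solid deck 30 mm high for the open cover. Lips round it (35 mm high at the sides) guide and stop the cover with 2 mm of play.
- box_cover: loose wooden cover, 86 (x) x 177 (y) x 5 mm, 0.15 kg; origin at the centre of its underside. Shut: at x = -42 mm, y = 0, z = 30 mm of spacer_box. Fully open: slid along +x of the box to x = +43 mm, on the deck.
- cover_handle (a point): middle of the cover's dark wooden handle bar, 12 mm (x) x 60 mm (y), 22 mm high above the cover's top (top of the bar 57 mm above the worktop), 30 mm in front (-x) of the cover's centre; this point is 46 mm above the worktop. Handle it from above, fingers before and behind the bar.
- spacer_1: turned steel ring, 32 mm diameter, 22 mm high, 0.07 kg; origin at the centre of its underside. If present, it stands at the start in the recess of the box at y = -63 mm. Two or three of the four spacers are present.
- spacer_2: turned steel ring, 32 mm diameter, 22 mm high, 0.07 kg; origin at the centre of its underside. If present, it stands at the start in the recess of the box at y = -21 mm. Two or three of the four spacers are present.
- spacer_3: turned steel ring, 32 mm diameter, 22 mm high, 0.07 kg; origin at the centre of its underside. If present, it stands at the start in the recess of the box at y = 21 mm. Two or three of the four spacers are present.
- spacer_4: turned steel ring, 32 mm diameter, 22 mm high, 0.07 kg; origin at the centre of its underside. If present, it stands at the start in the recess of the box at y = 63 mm. Two or three of the four spacers are present.
- paper_roll: roll of white labels on a brown core, 60 mm diameter, 34 mm high; not needed.
- hold_down_weight: brass weight with a knob, 45 x 53 mm; not needed.

How it is judged:
By the outcome, as a careful person would: the job done as asked, in the order asked, and still so for the second after the job is handed in, with the robot touching nothing.
Of spacer_1, spacer_2, spacer_3, spacer_4 only 2 to 3 are there at a start; the rules pass over those that are not, and their reading is None.
At some moment in a run one of box_cover may be knocked a few centimetres aside while the robot is not near it.
Once in a run the grip may slacken for a moment while it holds something.
It also fails if it takes over 208 s, if anything falls off the work surface, if the arm or the gripper's body presses on something with over 40 N, if the wrist force passes 120 N, or if a joint passes its speed limit or range.

## Working session

There is one attempt and no reset: what is moved stays moved. The work goes in short steps, Python scripts to look and compute and a shell command to move; the robot and the scene stay as the last step left them, time stands still between calls to the robot, and variables do not carry over. Pictures are saved under pics/ and viewed, about 12 in all and at most 16, crops included, and the job is handed in when it is done.

```bash
ls; mkdir -p pics
cat > h.py <<'E'
import numpy as np, cv2
from workcell import robot
from scipy.spatial.transform import Rotation as R
def st(): return robot.get_state()
def tool():
    s=st(); q=s['orientation']; return np.array(s['tool_pos']), R.from_quat([q[1],q[2],q[3],q[0]]).as_matrix()
def ray(c,uv):
    K=np.array([[c['fx'],0,c['cx']],[0,c['fy'],c['cy']],[0,0,1]])
    p=cv2.undistortPoints(np.array([[uv]],float),K,np.array(c['dist_coeffs']))[0,0]
    T=np.array(c['cam_to_world']); return T[:3,3],T[:3,:3]@np.array([p[0],p[1],1])
def onz(c,uv,z):
    o,d=ray(c,uv); return o+d*(z-o[2])/d[2]
def proj(c,P):
    K=np.array([[c['fx'],0,c['cx']],[0,c['fy'],c['cy']],[0,0,1]])
    T=np.linalg.inv(np.array(c['cam_to_world']))
    return cv2.projectPoints(np.array(P,float).reshape(-1,1,3),cv2.Rodrigues(T[:3,:3])[0],T[:3,3],K,np.array(c['dist_coeffs']))[0][:,0]
def save(c,n,crop=None,scale=1):
    im=c['image'][:,:,::-1]
    if crop: im=im[crop[1]:crop[3],crop[0]:crop[2]]
    cv2.imwrite('pics/'+n,cv2.resize(im,None,fx=scale,fy=scale,interpolation=cv2.INTER_CUBIC))
E
python3 - <<'E'
from h import *
import pickle
D={}
for n in('scene','top'):
    c=robot.read_camera(n);D[n]=c;save(c,n+'1.png',None,1.5)
    print(n,np.array(c['cam_to_world']).round(2).tolist(),c['fx'])
pickle.dump(D,open('d.pkl','wb'))
print(st(),robot.grip_point_offset);print(tool()[1].round(3))
E
```

```text
pics
scene [[-0.9, -0.25, 0.36, 128.05], [-0.43, 0.54, -0.72, 735.74], [-0.02, -0.8, -0.6, 699.62], [0.0, 0.0, 0.0, 1.0]] 354.25258289002574
top [[-0.0, -0.99, 0.17, 212.72], [-1.0, 0.0, -0.01, -9.42], [0.01, -0.17, -0.99, 1701.2], [0.0, 0.0, 0.0, 1.0]] 497.7546030019478
{'clock': 0.1, 'joints': array([-1.38513176e+00,  2.21154413e-01,  1.52752535e+00, -2.72207684e-05,
        1.39472011e+00, -1.26092614e-01]), 'joint_velocities': array([-3.72345493e-06,  6.06756673e-04, -2.34401030e-03, -1.90809766e-04,
       -1.55160378e-03,  2.10430013e-04]), 'tau': array([ 1.33931353e-03, -4.98241854e+01, -3.90546477e+01, -1.00592613e-04,
        5.70318618e-03,  3.09204029e-05]), 'tool_pos': array([ 191.62030988, -594.44341688,  302.88894245]), 'orientation': array([-9.02807085e-04,  9.87874738e-01,  1.55250399e-01, -4.03026784e-05]), 'contact_force': array([-0.11708405,  0.20457793, -0.62211248]), 'moment': array([-0.02986077,  0.00682644,  0.07920021]), 'gripper_width': 85.2657846037233} 53.900000000000006
[[ 0.952  0.307 -0.   ]
 [ 0.307 -0.952  0.002]
 [ 0.    -0.002 -1.   ]]
```

View pics/scene1.png

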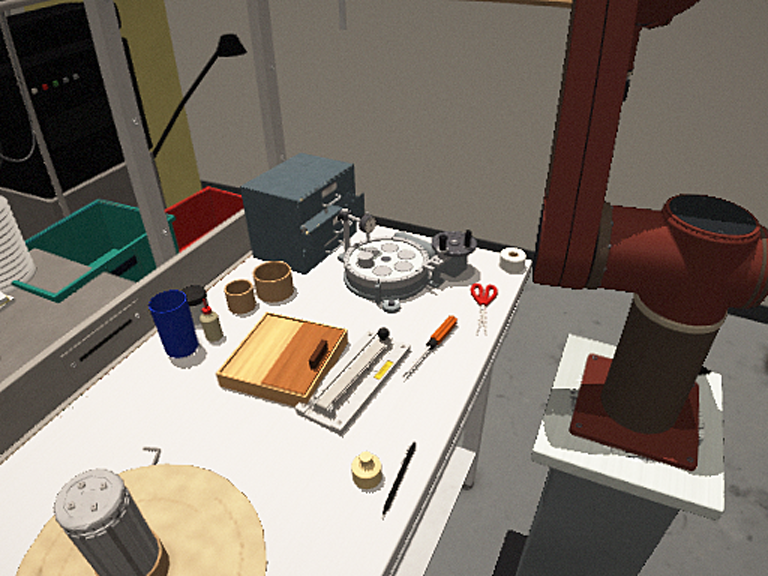

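View pics/top1.png

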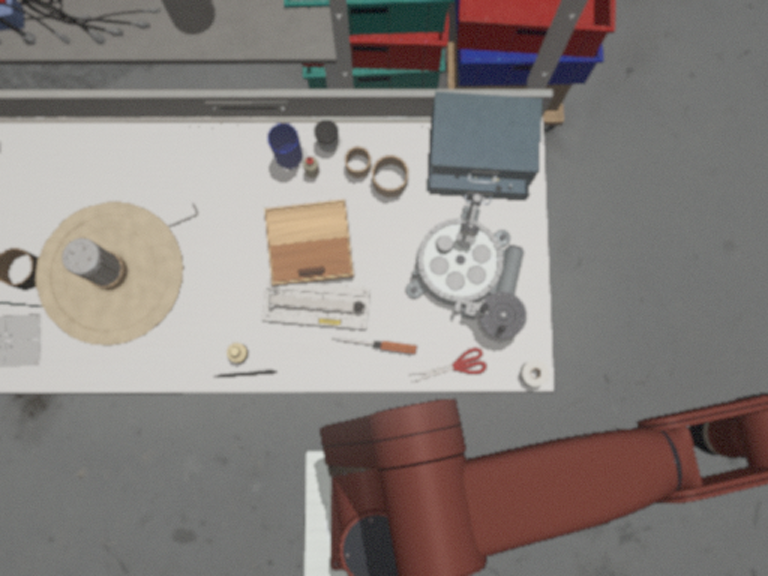

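The scene and top views show the table at top (460,260)/1.5, the box at (310,243)/1.5, the wheel at (500,317)/1.5 and the roll at (531,375)/1.5. I'll zoom in next.

Run:
```python
from h import *
import pickle
D=pickle.load(open('d.pkl','rb'))
t=D['top']['image'][:,:,::-1]; s=D['scene']['image'][:,:,::-1]
a=cv2.resize(t[120:240,262:372],None,fx=4,fy=4,interpolation=cv2.INTER_CUBIC)
b=cv2.resize(s[130:215,220:330],None,fx=3,fy=3,interpolation=cv2.INTER_CUBIC)
e=cv2.resize(t[125:195,170:240],None,fx=3,fy=3,interpolation=cv2.INTER_CUBIC)
o=np.zeros((480,800,3),np.uint8);o[:480,:440]=a;o[:255,450:780]=b;o[260:470,450:660]=e
cv2.imwrite('pics/z.png',o)
c=D['top']
for n,uv,z in [('table',(460/1.5,260/1.5),50),('wheel',(500/1.5,317/1.5),77),('box',(310/1.5,243/1.5),32),('post',(473/1.5,202/1.5),135)]: print(n,onz(c,uv,z).round())
```

```text
table [ 574. -190.   50.]
wheel [ 439. -272.   77.]
box [618. 152.  32.]
post [ 684. -212.  135.]
```

View pics/z.png

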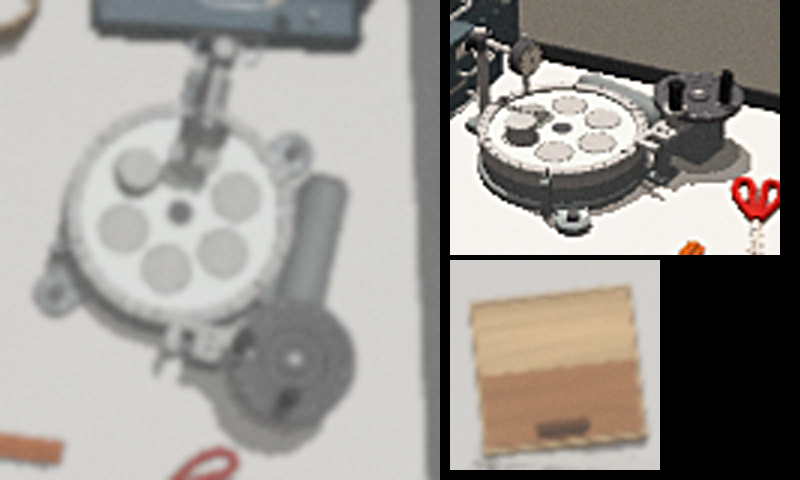

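The zoom shows the pad centres, the wheel hub at (295,358), the pin on the left of the rim at (243,340), and the crank handle at (285,400). The box cover is shut, with its handle at (563,428). Now a coarse pose fit.

Run:
```python
from h import *
import pickle
D=pickle.load(open('d.pkl','rb'));c=D['top']
f=lambda p,z,s=4,o=(262,120),b=(0,0):onz(c,((p[0]-b[0]+.5)/s+o[0]-.5,(p[1]-b[1]+.5)/s+o[1]-.5),z)
pads=[f(p,48) for p in [(125,228),(166,268),(223,250),(238,194)]]  # pad2,3,4,5
C=(pads[0]+pads[3])/2
C=np.array(C)
for p in pads: d=(p-C)[:2];print(np.hypot(*d).round(1),np.degrees(np.arctan2(d[1],d[0])).round(1))
W=f((295,358),79);d=(W-C)[:2];print('C',C.round(1),'W',W.round(1),np.hypot(*d),np.degrees(np.arctan2(d[1],d[0]))+131.66)
print('pin',f((243,340),114),'grip',f((285,403),110))
g=lambda p,z:f(p,z,3,(170,125),(450,260))
for p,z in [((470,303),35),((632,287),35),((648,438),35),((483,455),35),((563,428),57)]:print('box',g(p,z).round(1))
w=robot.read_camera('wrist');p,Rm=tool();T=np.array(w['cam_to_world']);print(w['fx'],Rm.T@(T[:3,3]-p),(Rm.T@T[:3,:3]).round(2))
```

```text
50.5 106.9
51.3 163.9
48.3 -134.6
50.5 -73.1
C [ 577.4 -191.4   48. ] W [ 446.5 -278.9   79. ] 157.5064901873191 -14.58229082715954
pin [ 456.21394061 -231.52714177  114.        ] grip [ 405.43341964 -264.60701946  110.        ]
box [699.5 257.4  35. ]
box [718.3  70.6  35. ]
box [540.3  51.5  35. ]
box [521.1 238.5  35. ]
box [547.6 146.1  57. ]
329.159683809608 [ 80.97743942  -0.6906956  -70.15719285] [[ 0.   -0.95 -0.31]
 [ 1.    0.    0.  ]
 [-0.   -0.31  0.95]]
```

```bash
python3 -m pendant '[0,30,-20,0,-0.09, 0,60,-40,0,-0.18, 0,95,-65,0,-0.28, 0,130,-89,0,-0.37, 0,165,-112,0,-0.47, 0,200,-136,0,-0.57, 0,235,-160,0,-0.67, 0,270,-184,0,-0.77, 0,305,-208,0,-0.87, 0,330,-225,0,-0.95, 0,355,-242,0,-1.009, 0,355,-242,0,-1.009]' 40
python3 -m pendant '[0,0,0,0,0,0,0,0,0,0]'
python3 - <<'E'
from h import *
c=robot.read_camera('wrist');save(c,'w1.png',None,1.5)
import pickle;pickle.dump(c,open('w1.pkl','wb'))
p,Rm=tool();print(p,Rm.round(3),st()['gripper_width'])
C=np.array([577.4,-191.4,0]);y=np.radians(-14.3);B=np.array([[np.cos(y),-np.sin(y),0],[np.sin(y),np.cos(y),0],[0,0,1]])
for n,q in [('hub',(-105,-118,77)),('pin',(-105,-71,114)),('handle',(-140,-118,118)),('notch',(-105,-30,62)),('axis',(0,0,48))]:
  P=C+B@np.array(q);print(n,P.round(1),(proj(c,P)*1.5).round())
E
```

```text
clock: 1.15
tool_pos: [457.8, -251.3, 303.7]
orientation: [-0.0, 0.787, 0.617, 0.001]
contact_force: [0.0, 1.3, -0.1]
gripper_width: 42.4
clock: 1.32
tool_pos: [455.1, -255.8, 303.7]
orientation: [-0.0, 0.79, 0.613, -0.0]
contact_force: [-0.3, -0.0, 0.1]
gripper_width: 42.8
[ 454.84744268 -256.24849617  303.67163438] [[ 0.249  0.969 -0.001]
 [ 0.969 -0.249 -0.   ]
 [-0.    -0.001 -1.   ]] 42.818150785110404
hub [ 446.5 -279.8   77. ] [[387. 301.]]
pin [ 458.1 -234.3  114. ] [[386. 242.]]
handle [ 412.6 -271.2  118. ] [[324. 325.]]
notch [ 468.2 -194.5   62. ] [[387. 157.]]
axis [ 577.4 -191.4   48. ] [[556. 106.]]
```

View pics/w1.png

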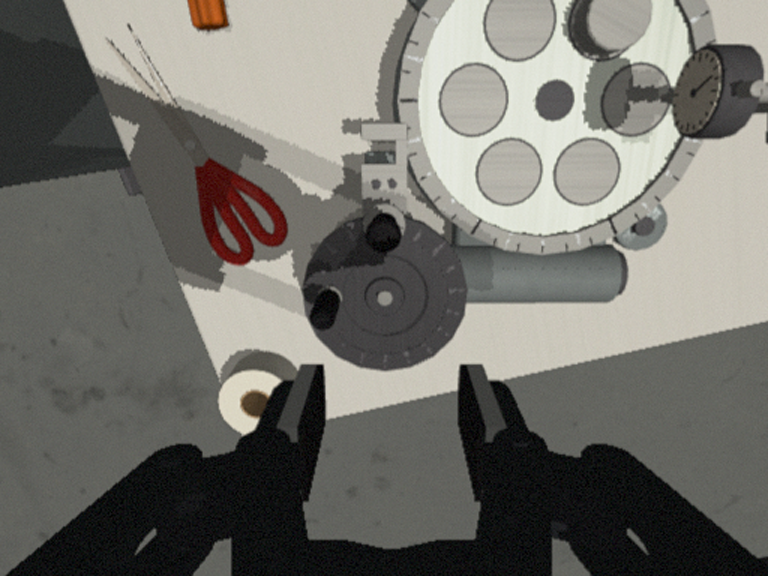

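The wrist view shows the wheel hub at (385,297), the pin head at about (382,231), the handle top at (324,315), the slot near (381,157) and the table axis at (555,100). These agree with the coarse projection to within about 10 px. Next I'll fit the pose from blobs.

Run:
```python
from h import *
import pickle
from scipy.optimize import least_squares
c=pickle.load(open('w1.pkl','rb'));im=c['image'].astype(float);g=im.mean(2)
def cent(u,v,r,lo,hi):
    u/=1.5;v/=1.5
    m=((g>lo)&(g<hi)).astype(np.uint8)
    yy,xx=np.indices(g.shape);m[(xx-u)**2+(yy-v)**2>r*r]=0
    n,l,s,ce=cv2.connectedComponentsWithStats(m);i=1+np.argmax(s[1:,4]);return ce[i],s[i]
print([g[int(v/1.5),int(u/1.5)].round() for u,v in [(555,100),(385,297),(473,100),(509,172),(430,60),(440,145),(540,200)]])
obs=[]
for n,uv,r,lo,hi,q in [('axis',(555,100),18,0,130,(0,0,49)),('hub',(385,297),10,130,255,(-105,-118,79)),
  ('p3',(473,100),27,150,203,(-50,0,48)),('p4',(509,172),27,150,203,(-25,-43.3,48)),('p5',(587,171),27,150,203,(25,-43.3,48))]:
    ce,s=cent(*uv,r,lo,hi);P=onz(c,ce,q[2]);print(n,(ce*1.5).round(1),s[2:],P.round(1));obs.append((P[:2],q[:2]))
def F(x):
    R2=np.array([[np.cos(x[2]),-np.sin(x[2])],[np.sin(x[2]),np.cos(x[2])]])
    return np.concatenate([x[:2]+R2@np.array(q)-p for p,q in obs])
r=least_squares(F,[577,-191,-.25]);print(r.x,np.degrees(r.x[2]),r.fun.reshape(-1,2).round(1).tolist())
x=r.x;B=np.array([[np.cos(x[2]),-np.sin(x[2])],[np.sin(x[2]),np.cos(x[2])]])
for n,q in [('pin',(-105,-71)),('notch',(-105,-30)),('wheel',(-105,-118)),('handle',(-140,-118))]:print(n,x[:2]+B@q)
print(proj(c,[[*(x[:2]+B@np.array((-105,-71))),114],[*(x[:2]+B@np.array((-105,-30))),62]])*1.5)
```

```text
[np.float64(89.0), np.float64(140.0), np.float64(179.0), np.float64(181.0), np.float64(225.0), np.float64(228.0), np.float64(223.0)]
axis [554.   99.6] [ 26  27 537] [ 576.2 -187.5   49. ]
hub [384.5 297.5] [ 8  8 55] [ 445.8 -276.6   79. ]
p3 [473.   99.4] [  43   46 1521] [ 528.1 -175.1   48. ]
p4 [508.5 171.4] [  41   42 1340] [ 541.8 -223.4   48. ]
p5 [586.3 171.2] [  41   41 1328] [ 590.4 -235.6   48. ]
[ 5.76466955e+02 -1.87478736e+02 -2.44966743e-01] -14.035560511159924 [[0.3, 0.1], [0.2, 0.1], [-0.2, -0.2], [-0.1, -0.0], [-0.2, 0.1]]
pin [ 457.38248077 -230.89403269]
notch [ 467.32596728 -191.11807166]
wheel [ 445.9838499  -276.49086607]
handle [ 412.02876122 -268.00252394]
[[383.23861443 236.12989994]
 [383.8709529  151.78202889]]
```

```bash
python3 -m pendant '[0,12,-2,20,0, 0,25,-4,45,0, 0,25,-4,70,0, 0,25,-4,90,0, 0,25,-4,105,0, 0,25,-4,118,0, 0,25,-4,128,0, 0,25,-4,136,0, 0,25,-4,142,0, 0,25,-4,145,0, 0,25,-4,145,0]' 50
python3 -m pendant '[0.9,0,0,0,0, 0.9,0,0,0,0, 0.9,0,0,0,0, 0.9,0,0,0,0, 0.9,0,0,0,0, 0.9,0,0,0,0]' 50
```

```text
clock: 2.28
tool_pos: [457.4, -230.6, 158.5]
orientation: [-0.0, 0.79, 0.613, -0.0]
contact_force: [-0.1, 0.6, 0.2]
gripper_width: 42.6
clock: 2.78
tool_pos: [458.1, -230.7, 159.8]
orientation: [0.001, 0.79, 0.613, 0.0]
contact_force: [-0.9, 0.4, 5.4]
gripper_width: 14.4
```

```bash
python3 -m pendant '[0.9,0,0,-4,0, 0.9,0,0,-9,0, 0.9,0,0,-15,0, 0.9,0,0,-21,0, 0.9,0,0,-28,0, 0.9,0,0,-35,0, 0.9,0,0,-42,0, 0.9,0,0,-48,0, 0.9,0,0,-52,0, 0.9,0,0,-52,0, 0.9,0,0,-52,0, 0.9,0,0,-52,0]' 70
python3 - <<'E'
from h import *
c=robot.read_camera('wrist');save(c,'w2.png',(120,60,420,330),2)
E
```

```text
clock: 3.78
tool_pos: [457.5, -230.3, 210.5]
orientation: [-0.0, 0.79, 0.613, -0.0]
contact_force: [-0.1, -0.2, -1.3]
gripper_width: 13.9
```

View pics/w2.png

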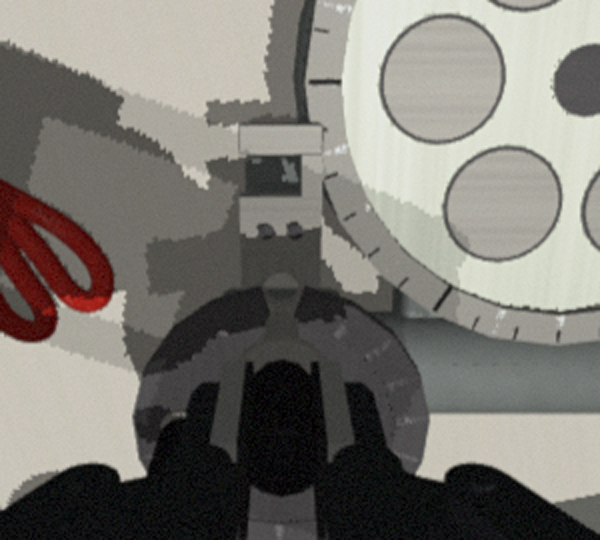

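The pin is drawn clear. The slot shows in the crop at about x 240–302 and y 155–195, on a plate spanning x 240–322. I'll check that against the model.

```bash
cat >> h.py <<'E'
TX=np.array([576.47,-187.48]);TY=-0.24497
TB=np.array([[np.cos(TY),-np.sin(TY)],[np.sin(TY),np.cos(TY)]])
def goto(w):
    p,Rm=tool();return (Rm.T@(np.array(w)-p)).round(1)
E
python3 - <<'E'
from h import *
c=robot.read_camera('wrist')
for u,v in [(302,175),(322,175),(240,155),(322,155),(282,420)]:
    P=onz(c,((u+.5)/2+119.5,(v+.5)/2+59.5),62);print(P.round(1),(TB.T@(P[:2]-TX)).round(1))
print('go',goto([*(TX+TB@np.array((-105,-30))),210.5]),goto([*(TX+TB@np.array((-105,-71))),210.5]))
E
```

```text
[ 474.2 -192.5   62. ] [-98.  -29.7]
[ 480.6 -194.2   62. ] [-91.3 -29.7]
[ 455.8 -181.    62. ] [-118.6  -22.9]
[ 482.2 -187.7   62. ] [-91.4 -23. ]
[ 444.6 -281.7   62. ] [-105.1 -123.4]
go [40.4 -0.1 -0.1] [-0.6  0.1 -0.1]
```

```bash
python3 -m pendant '[0.9,10,0,0,0, 0.9,22,0,0,0, 0.9,34,0,0,0, 0.9,40.7,-0.1,0,0, 0.9,40.7,-0.1,0,0, 0.9,40.7,-0.1,8,0, 0.9,40.7,-0.1,18,0, 0.9,40.7,-0.1,26,0, 0.9,40.7,-0.1,32,0, 0.9,40.7,-0.1,38,0, 0.9,40.7,-0.1,42,0, 0.9,40.7,-0.1,42,0]'
python3 -m pendant '[0.9,0,0,5,0, 0.9,0,0,10,0, 0.9,0,0,15,0, 0.9,0,0,19,0, 0.9,0,0,22,0, 0.9,0,0,24,0, 0.9,0,0,25,0, 0.9,0,0,25,0, 0.9,0,0,25,0]'
```

```text
clock: 4.88
tool_pos: [467.0, -190.8, 167.5]
orientation: [-0.001, 0.79, 0.613, -0.0]
contact_force: [-0.8, 0.0, -0.2]
gripper_width: 13.8
clock: 5.63
tool_pos: [467.5, -190.9, 144.8]
orientation: [-0.0, 0.79, 0.614, -0.0]
contact_force: [-5.0, 2.5, 9.6]
gripper_width: 13.6
```

```bash
python3 -m pendant '[0,0,0,0,0, 0,0,0,0,0, 0,0,0,0,0, 0,0,0,0,0, 0,0,0,-10,0, 0,0,0,-30,0, 0,0,0,-60,0, 0,-30,-10,-90,0, 0,-60,-20,-120,0, 0,-76,-35,-135,0, 0,-76,-35,-135,0, 0,-76,-35,-135,0]'
python3 - <<'E'
from h import *
c=robot.read_camera('wrist');save(c,'w3.png',(100,40,450,310),2)
for n,q in [('handtop',(-140,-118,118)),('pintop',(-105,-30,99)),('collar',(-105,-30,66))]:print(n,((proj(c,[*(TX+TB@np.array(q[:2])),q[2]])[0]-[100,40])*2).round())
print(goto([*(TX+TB@np.array((-140,-118))),157.0]))
E
```

```text
clock: 6.63
tool_pos: [414.9, -257.1, 281.1]
orientation: [0.002, 0.79, 0.612, 0.0]
contact_force: [0.1, -0.0, -0.4]
gripper_width: 42.5
handtop [319. 342.]
pintop [413.  98.]
collar [402.  97.]
[-12.2   0.  122.5]
```

View pics/w3.png

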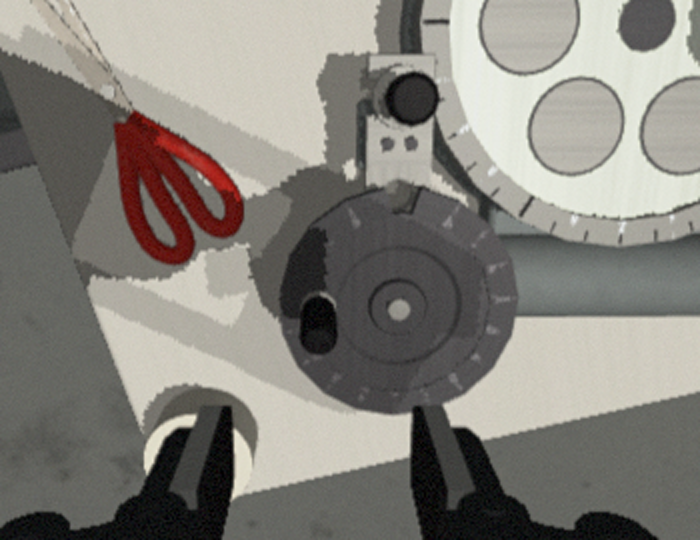

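The pin is parked with its head at (413,98), as predicted, and the handle at about (319,337) also matches. Now I'll grip the handle.

```bash
python3 -m pendant '[0,-6,0,20,0, 0,-12,0,45,0, 0,-12,0,70,0, 0,-12,0,90,0, 0,-12,0,105,0, 0,-12,0,115,0, 0,-12,0,120,0, 0,-12,0,122,0, 0,-12,0,122,0]'
python3 -m pendant '[0.9,0,0,0,0, 0.9,0,0,0,0, 0.9,0,0,0,0, 0.9,0,0,0,0, 0.9,0,0,0,0, 0.9,0,0,0,0]' 45
python3 -m pendant '[0.9,4.6,0.3,0,0, 0.9,9.1,1.2,0,0, 0.9,17.5,4.7,0,0, 0.9,24.7,10.3,0,0, 0.9,30.3,17.5,0,0, 0.9,33.8,25.9,0,0, 0.9,35,35,0,0, 0.9,35,35,0,0]'
```

```text
clock: 7.43
tool_pos: [412.2, -267.2, 156.7]
orientation: [-0.0, 0.79, 0.614, -0.0]
contact_force: [-0.2, 0.3, -0.4]
gripper_width: 42.9
clock: 7.93
tool_pos: [411.6, -267.7, 158.1]
orientation: [-0.0, 0.79, 0.613, -0.001]
contact_force: [-5.5, 1.5, 6.3]
gripper_width: 13.6
clock: 8.6
tool_pos: [456.8, -243.5, 158.1]
orientation: [0.002, 0.79, 0.614, 0.001]
contact_force: [1.3, -2.0, 6.4]
gripper_width: 13.3
```

```bash
python3 -m pendant '[0.9,0,0,-2,0, 0.9,0,0,-2,0]'
python3 -m pendant '[0.9,-1.2,9.1,0,0, 0.9,-4.7,17.5,0,0, 0.9,-10.3,24.7,0,0, 0.9,-17.5,30.3,0,0, 0.9,-25.9,33.8,0,0, 0.9,-35,35,0,0, 0.9,-35,35,0,0]'
python3 - <<'E'
from h import *
c=robot.read_camera('wrist');save(c,'w4.png',(60,40,450,384),1.5)
p,_=tool();print(TB.T@(p[:2]-TX)+[105,118],st()['contact_force'])
E
```

```text
clock: 8.77
tool_pos: [454.3, -242.7, 158.3]
orientation: [0.0, 0.79, 0.613, -0.0]
contact_force: [0.4, -5.1, -4.6]
gripper_width: 13.7
clock: 9.35
tool_pos: [479.2, -285.9, 158.2]
orientation: [-0.001, 0.79, 0.613, -0.0]
contact_force: [-4.3, -1.0, -1.5]
gripper_width: 13.6
[34.48276052 -0.80554871] [-3.54273924 -1.23622065 -2.2345629 ]
```

View pics/w4.png

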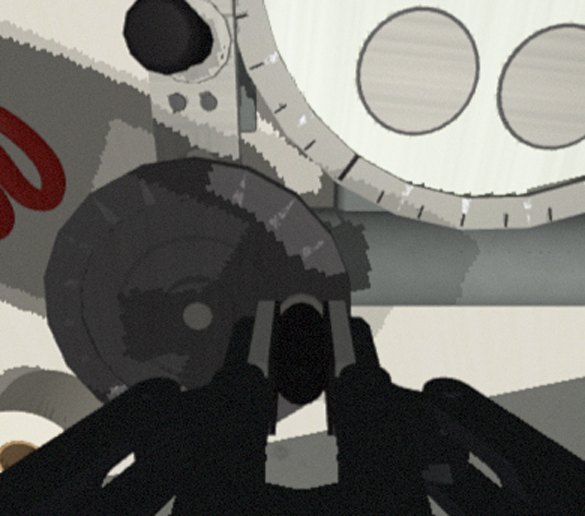

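The wheel has turned half a turn with the handle well held. I'll continue with another full turn.

```bash
python3 -m pendant '[0.9,-9.1,-1.2,0,0, 0.9,-17.5,-4.7,0,0, 0.9,-24.7,-10.3,0,0, 0.9,-30.3,-17.5,0,0, 0.9,-33.8,-25.9,0,0, 0.9,-35,-35,0,0, 0.9,-33.8,-44.1,0,0, 0.9,-30.3,-52.5,0,0, 0.9,-24.7,-59.7,0,0, 0.9,-17.5,-65.3,0,0, 0.9,-9.1,-68.8,0,0, 0.9,0,-70,0,0]'
python3 -m pendant '[0.9,9.1,1.2,0,0, 0.9,17.5,4.7,0,0, 0.9,24.7,10.3,0,0, 0.9,30.3,17.5,0,0, 0.9,33.8,25.9,0,0, 0.9,35,35,0,0, 0.9,33.8,44.1,0,0, 0.9,30.3,52.5,0,0, 0.9,24.7,59.7,0,0, 0.9,17.5,65.3,0,0, 0.9,9.1,68.8,0,0, 0.9,0,70,0,0]'
```

```text
clock: 10.4
tool_pos: [411.6, -266.4, 158.5]
orientation: [0.0, 0.79, 0.613, -0.0]
contact_force: [6.2, -3.3, -22.3]
gripper_width: 13.6
clock: 11.4
tool_pos: [479.6, -284.1, 158.3]
orientation: [-0.001, 0.789, 0.614, -0.0]
contact_force: [-3.8, 3.0, -10.5]
gripper_width: 13.9
```

Run:
```python
from h import *
c=robot.read_camera('wrist')
# long-line angle check: sample rim ring r=90, z=52
a=np.radians(np.arange(-180,180,.25));P=[[*(TX+TB@np.array([90*np.cos(t),90*np.sin(t)])),52] for t in a]
uv=proj(c,P);g=c['image'].mean(2)
for t,(u,v) in zip(a,uv):
    if 3<u<508 and 3<v<250 and g[int(round(v)),int(round(u))]<70: print(np.degrees(t).round(1),end=' ')
print(st()['contact_force'],st()['gripper_width'])
```

```text
-138.2 -138.0 -137.8 -78.5 -78.2 -78.0 -77.8 [ -1.27075059  -0.28577463 -12.49628879] 13.808582491364138
```

After 1.5 turns the long lines stand at −138° and −78°, which is exactly 18° of advance. 3.5 turns remain.

```bash
python3 -m pendant '[0.9,-9.1,-1.2,0,0, 0.9,-17.5,-4.7,0,0, 0.9,-24.7,-10.3,0,0, 0.9,-30.3,-17.5,0,0, 0.9,-33.8,-25.9,0,0, 0.9,-35,-35,0,0, 0.9,-33.8,-44.1,0,0, 0.9,-30.3,-52.5,0,0, 0.9,-24.7,-59.7,0,0, 0.9,-17.5,-65.3,0,0, 0.9,-9.1,-68.8,0,0, 0.9,0,-70,0,0]'
python3 -m pendant '[0.9,9.1,1.2,0,0, 0.9,17.5,4.7,0,0, 0.9,24.7,10.3,0,0, 0.9,30.3,17.5,0,0, 0.9,33.8,25.9,0,0, 0.9,35,35,0,0, 0.9,33.8,44.1,0,0, 0.9,30.3,52.5,0,0, 0.9,24.7,59.7,0,0, 0.9,17.5,65.3,0,0, 0.9,9.1,68.8,0,0, 0.9,0,70,0,0]'
python3 -m pendant '[0.9,-9.1,-1.2,0,0, 0.9,-17.5,-4.7,0,0, 0.9,-24.7,-10.3,0,0, 0.9,-30.3,-17.5,0,0, 0.9,-33.8,-25.9,0,0, 0.9,-35,-35,0,0, 0.9,-33.8,-44.1,0,0, 0.9,-30.3,-52.5,0,0, 0.9,-24.7,-59.7,0,0, 0.9,-17.5,-65.3,0,0, 0.9,-9.1,-68.8,0,0, 0.9,0,-70,0,0]'
python3 -m pendant '[0.9,9.1,1.2,0,0, 0.9,17.5,4.7,0,0, 0.9,24.7,10.3,0,0, 0.9,30.3,17.5,0,0, 0.9,33.8,25.9,0,0, 0.9,35,35,0,0, 0.9,33.8,44.1,0,0, 0.9,30.3,52.5,0,0, 0.9,24.7,59.7,0,0, 0.9,17.5,65.3,0,0, 0.9,9.1,68.8,0,0, 0.9,0,70,0,0]'
```

```text
clock: 12.45
tool_pos: [411.5, -266.5, 158.5]
orientation: [0.0, 0.79, 0.613, -0.0]
contact_force: [7.1, -4.3, -28.9]
gripper_width: 13.4
clock: 13.45
tool_pos: [479.6, -284.3, 158.4]
orientation: [-0.001, 0.789, 0.614, 0.0]
contact_force: [-4.0, 2.4, -17.8]
gripper_width: 13.6
clock: 14.45
tool_pos: [411.1, -267.8, 158.6]
orientation: [0.001, 0.79, 0.613, -0.0]
contact_force: [7.3, -3.5, -31.9]
gripper_width: 13.5
clock: 15.45
tool_pos: [479.4, -285.4, 158.5]
orientation: [-0.001, 0.79, 0.613, -0.0]
contact_force: [-6.8, 3.8, -19.8]
gripper_width: 13.2
```

```bash
cat >> h.py <<'E'
def rim():
    c=robot.read_camera('wrist');a=np.radians(np.arange(-180,180,.25));g=c['image'].mean(2);o=[]
    uv=proj(c,[[*(TX+TB@np.array([90*np.cos(t),90*np.sin(t)])),52] for t in a])
    for t,(u,v) in zip(a,uv):
        if 3<u<508 and 3<v<250 and g[int(round(v)),int(round(u))]<70: o.append(np.degrees(t).round(2))
    print(o,st()['contact_force'],st()['gripper_width'],st()['clock'])
    return c
E
python3 -c "
from h import *
rim()"
```

```text
[np.float64(-162.25), np.float64(-162.0), np.float64(-102.5), np.float64(-102.25), np.float64(-102.0)] [ -3.69495776   0.10341502 -22.41711834] 13.561940912070128 15.5
```

```bash
python3 -m pendant '[0.9,0,0,1,0]'
python3 -m pendant '[0.9,-9.1,-1.2,0,0, 0.9,-17.5,-4.7,0,0, 0.9,-24.7,-10.3,0,0, 0.9,-30.3,-17.5,0,0, 0.9,-33.8,-25.9,0,0, 0.9,-35,-35,0,0, 0.9,-33.8,-44.1,0,0, 0.9,-30.3,-52.5,0,0, 0.9,-24.7,-59.7,0,0, 0.9,-17.5,-65.3,0,0, 0.9,-9.1,-68.8,0,0, 0.9,0,-70,0,0]'
python3 -m pendant '[0.9,9.1,1.2,0,0, 0.9,17.5,4.7,0,0, 0.9,24.7,10.3,0,0, 0.9,30.3,17.5,0,0, 0.9,33.8,25.9,0,0, 0.9,35,35,0,0, 0.9,33.8,44.1,0,0, 0.9,30.3,52.5,0,0, 0.9,24.7,59.7,0,0, 0.9,17.5,65.3,0,0, 0.9,9.1,68.8,0,0, 0.9,0,70,0,0]'
python3 -m pendant '[0.9,-9.1,-1.2,0,0, 0.9,-17.5,-4.7,0,0, 0.9,-24.7,-10.3,0,0, 0.9,-30.3,-17.5,0,0, 0.9,-33.8,-25.9,0,0, 0.9,-35,-35,0,0, 0.9,-33.8,-44.1,0,0, 0.9,-30.3,-52.5,0,0, 0.9,-24.7,-59.7,0,0, 0.9,-17.5,-65.3,0,0, 0.9,-9.1,-68.8,0,0]'
python3 -m pendant '[0.9,9,-1.2,0,0, 0.9,9,-1.2,0,0, 0.9,9,-1.2,0,0]'
python3 -c "
from h import *
rim();p,_=tool();print(TB.T@(p[:2]-TX)+[105,118])"
```

```text
clock: 15.58
tool_pos: [479.1, -286.7, 158.3]
orientation: [-0.0, 0.79, 0.613, -0.001]
contact_force: [-9.8, 1.2, -11.1]
gripper_width: 13.8
clock: 16.58
tool_pos: [411.5, -267.0, 158.5]
orientation: [0.0, 0.79, 0.613, -0.0]
contact_force: [0.9, -2.9, -22.1]
gripper_width: 13.6
clock: 17.58
tool_pos: [479.9, -284.4, 158.3]
orientation: [-0.002, 0.789, 0.614, -0.001]
contact_force: [-10.3, 4.7, -5.9]
gripper_width: 13.1
clock: 18.5
tool_pos: [410.2, -276.2, 158.4]
orientation: [0.0, 0.79, 0.613, -0.0]
contact_force: [2.9, -2.6, -12.9]
gripper_width: 13.4
clock: 18.75
tool_pos: [412.0, -266.3, 158.3]
orientation: [-0.001, 0.789, 0.614, 0.0]
contact_force: [-3.5, 3.5, -4.5]
gripper_width: 13.2
[np.float64(-180.0), np.float64(-169.25), np.float64(-169.0), np.float64(-168.75), np.float64(-168.5), np.float64(-168.25), np.float64(-168.0), np.float64(-167.75), np.float64(-167.5), np.float64(-167.25), np.float64(-167.0), np.float64(-166.75), np.float64(-166.5), np.float64(-166.25), np.float64(-166.0), np.float64(-165.75), np.float64(-165.5), np.float64(-165.25), np.float64(-165.0), np.float64
[... 177 characters left out ...]
.float64(-162.5), np.float64(-162.25), np.float64(-162.0), np.float64(-161.75), np.float64(-161.5), np.float64(-161.25), np.float64(-161.0), np.float64(-160.75), np.float64(-160.5), np.float64(-160.25), np.float64(-160.0), np.float64(-159.75), np.float64(-159.5), np.float64(-159.25), np.float64(-159.0), np.float64(-158.75), np.float64(-158.5), np.float64(-158.25), np.float64(-158.0), np.float64(-157.75), np.float64(-157.5), np.float64(-157.25), np.float64(-157.0), np.float64(-156.75), np.float64(-120.5), np.float64(-120.25), np.float64(-120.0), np.float64(-119.75), np.float64(179.5), np.float64(179.75)] [-5.05336661  3.85405406 -3.98392452] 13.265728875298047 18.8
[-35.46705563   1.30466732]
```

The table now reads 180° and −120°, so one division is done. I'll release the handle and go to the box.

```bash
python3 -m pendant '[0,0,0,0,0, 0,0,0,0,0, 0,0,0,0,0, 0,0,0,0,0, 0,0,0,-10,0, 0,0,0,-35,0, 0,0,0,-65,0, 0,0,0,-95,0, 0,0,0,-125,0, 0,0,0,-142,0, 0,0,0,-142,0]'
python3 -c "
from h import *
import pickle
c=rim();save(c,'w5.png',None,1.5)"
python3 -m pendant '[0,20,1,0,0, 0,60,4,0,-0.03, 0,100,7,0,-0.07, 0,140,10,0,-0.11, 0,180,13,0,-0.15, 0,220,16,0,-0.18, 0,260,19,0,-0.22, 0,300,22,0,-0.26, 0,340,25,0,-0.29, 0,380,27,0,-0.32, 0,415,29,0,-0.35, 0,436,31,0,-0.35]'
python3 -m pendant '[0,0,0,0,0, 0,0,0,0,0, 0,0,0,0,0]'
python3 - <<'E'
from h import *
import pickle
c=robot.read_camera('wrist');save(c,'w6.png',None,1.5);pickle.dump(c,open('w6.pkl','wb'))
a=cv2.imread('pics/w5.png')[::1];b=cv2.imread('pics/w6.png')
cv2.imwrite('pics/w56.png',np.hstack([cv2.resize(a,(400,300)),cv2.resize(b,(400,300))]))
p,Rm=tool();print(p,Rm.round(3))
E
```

```text
clock: 19.72
tool_pos: [413.7, -269.3, 306.3]
orientation: [0.005, 0.79, 0.613, 0.001]
contact_force: [-0.1, -0.8, 0.1]
gripper_width: 43.1
[np.float64(-120.25), np.float64(-120.0), np.float64(-119.75), np.float64(-60.25), np.float64(-60.0), np.float64(-9.5), np.float64(-9.25), np.float64(-9.0), np.float64(-8.75), np.float64(-8.5), np.float64(-6.5), np.float64(179.5), np.float64(179.75)] [-0.8538779  -0.05352065  0.04030378] 42.836404528203644 19.7667
clock: 20.77
tool_pos: [549.6, 150.5, 298.6]
orientation: [-0.001, 0.669, 0.743, -0.0]
contact_force: [-0.3, -0.2, 0.1]
gripper_width: 42.5
clock: 21.02
tool_pos: [549.3, 146.6, 298.9]
orientation: [-0.0, 0.671, 0.742, -0.001]
contact_force: [0.2, -0.2, -0.1]
gripper_width: 42.8
[549.39835398 146.11058661 299.18513811] [[-0.099  0.995 -0.001]
 [ 0.995  0.099 -0.001]
 [-0.    -0.001 -1.   ]]
```

View pics/w6.png

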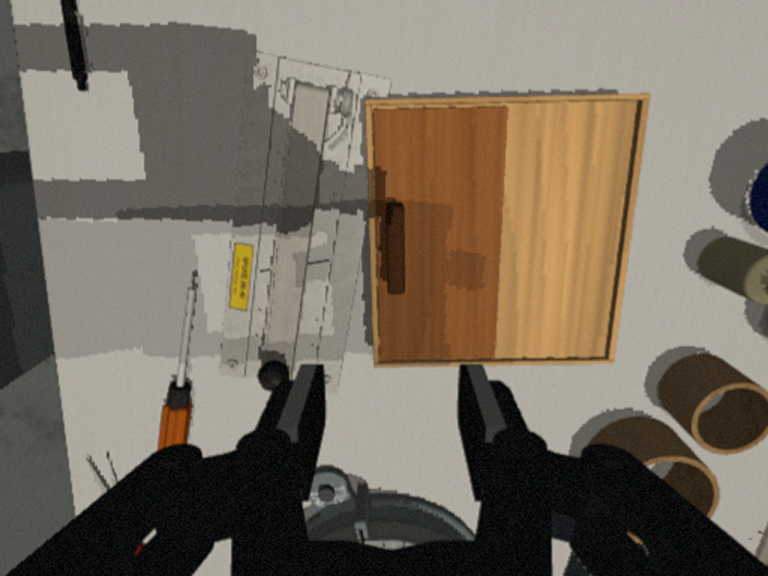

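View pics/w5.png

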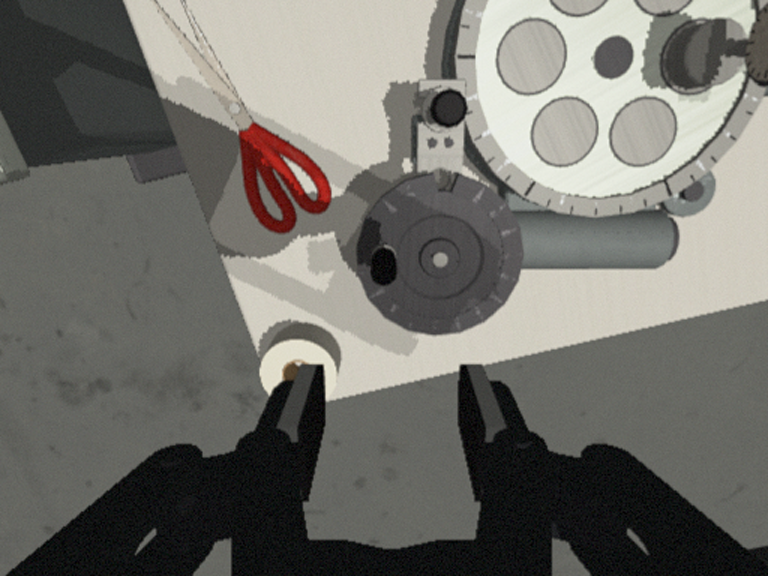

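w6 shows the box corners at (368,99), (649,94), (612,361) and (376,366), with the cover shut and its bar spanning (388–404, 203–295). w5 shows the wheel handle back at the front, the pin parked and the master under the indicator.

Run:
```python
from h import *
import pickle
c=pickle.load(open('w6.pkl','rb'))
f=lambda p,z:onz(c,((p[0]+.5)/1.5-.5,(p[1]+.5)/1.5-.5),z)[:2]
fl,bl,br,fr=[f(p,35) for p in [(366,99),(649,94),(612,361),(376,366)]]
print(fl,bl,br,fr,'c',(fl+bl+br+fr)/4,np.linalg.norm(bl-fl),np.linalg.norm(fr-fl))
for a,b in((fr,fl),(br,bl)):d=b-a;print('yaw',np.degrees(np.arctan2(-d[0],d[1])))
for a,b in((fl,bl),(fr,br)):d=b-a;print('yaw',np.degrees(np.arctan2(d[1],d[0])))
im=c['image'].astype(int);m=((im.sum(2)<160)&(im[:,:,0]>im[:,:,2]+8)).astype(np.uint8);m[:120]=0;m[210:]=0;m[:,:250]=0;m[:,285:]=0
print(cv2.boundingRect(m))
for z in(57,):
  h1,h2=f((396,205),z),f((397,294),z);d=h1-h2;print('bar',(h1+h2)/2,np.linalg.norm(d),np.degrees(np.arctan2(-d[0],d[1])))
e1,e2=f((506,107),35),f((497,356),35);d=e1-e2;print('cover edge',e1,e2,np.degrees(np.arctan2(-d[0],d[1])))
```

```text
[523.71839745 241.11467469] [700.8454858  261.99745674] [722.59122773  76.95118256] [547.14986512  54.83713761] c [623.57624402 158.7251129 ] 178.35385057422303 187.74545133744758
yaw 7.169463121581721
yaw 6.702382437131478
yaw 6.723970950979521
yaw 7.184134779986488
(250, 120, 20, 86)
bar [552.44006298 150.39534557] 59.365236538325696 6.615614822620702
cover edge [612.60396193 245.35101823] [636.2681824   72.28149215] 7.785910739388467
```

```bash
python3 -m pendant '[0,2,2,30,-0.021, 0,3.9,3.3,70,-0.021, 0,3.9,3.3,105,-0.021, 0,3.9,3.3,130,-0.021, 0,3.9,3.3,150,-0.021, 0,3.9,3.3,164,-0.021, 0,3.9,3.3,174,-0.021, 0,3.9,3.3,180,-0.021, 0,3.9,3.3,183,-0.021, 0,3.9,3.3,183,-0.021]'
python3 -m pendant '[0.95,0,0,0,0, 0.95,0,0,0,0, 0.95,0,0,0,0, 0.95,0,0,0,0, 0.95,0,0,0,0, 0.95,0,0,0,0, 0.95,0,0,0,0]' 40
```

```text
clock: 21.9
tool_pos: [552.9, 150.8, 117.0]
orientation: [0.0, 0.663, 0.748, 0.0]
contact_force: [-0.6, -0.2, -0.1]
gripper_width: 42.9
clock: 22.48
tool_pos: [553.5, 151.5, 118.2]
orientation: [0.001, 0.663, 0.749, 0.001]
contact_force: [-0.7, -1.1, 5.7]
gripper_width: 10.7
```

```bash
python3 -m pendant '[0.95,0,4,0,0, 0.95,0,11,0,0, 0.95,0,19,0,0, 0.95,0,28,0,0, 0.95,0,37,0,0, 0.95,0,46,0,0, 0.95,0,55,0,0, 0.95,0,64,0,0, 0.95,0,72,0,0, 0.95,0,79,0,0, 0.95,0,83,0,0, 0.95,0,85,0,0]'
python3 -m pendant '[0.95,0,0,0,0]'
```

```text
clock: 23.48
tool_pos: [635.8, 161.7, 118.2]
orientation: [-0.002, 0.663, 0.749, -0.002]
contact_force: [-17.7, -3.4, 21.0]
gripper_width: 10.7
clock: 23.57
tool_pos: [635.7, 161.7, 118.2]
orientation: [-0.002, 0.663, 0.749, -0.002]
contact_force: [-11.6, -1.8, 14.6]
gripper_width: 10.6
```

```bash
python3 -m pendant '[0,0,-1,0,0, 0,0,-1,0,0, 0,0,-1,0,0, 0,0,-1,0,0, 0,0,-1,-12,0, 0,0,-1,-40,0, 0,0,-10,-75,0, 0,0,-25,-110,0, 0,0,-40,-145,0, 0,0,-55,-175,0, 0,0,-55,-175,0, 0,0,-55,-175,0]'
python3 - <<'E'
from h import *
import pickle
c=robot.read_camera('wrist');save(c,'w7.png',None,1.5);pickle.dump(c,open('w7.pkl','wb'))
p,Rm=tool();print(p,Rm.round(3))
y=np.radians(6.9);B=np.array([[np.cos(y),-np.sin(y)],[np.sin(y),np.cos(y)]])
for q in(-63,-21,21,63):
  P=np.array([623.6,158.7])+B@np.array([-43,q]);print(q,P.round(1),(proj(c,[*P,26])*1.5).round())
E
```

```text
clock: 24.57
tool_pos: [583.4, 155.1, 296.2]
orientation: [0.002, 0.663, 0.749, 0.003]
contact_force: [-0.2, -0.3, -0.5]
gripper_width: 42.8
[582.79937009 154.99300833 293.61492116] [[-0.121  0.993  0.003]
 [ 0.993  0.121  0.   ]
 [-0.     0.003 -1.   ]]
-63 [588.5  91. ] [[384. 330.]]
-21 [583.4 132.7] [[384. 276.]]
21 [578.4 174.4] [[384. 218.]]
63 [573.3 216.1] [[383. 156.]]
```

View pics/w7.png

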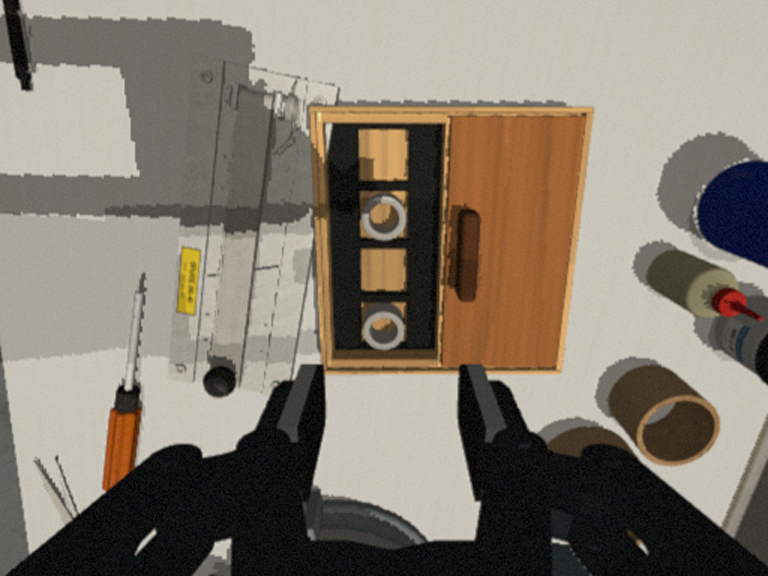

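Two spacers are present: spacer_3 at (383,217) and spacer_1 at (384,327). The cover is fully open. I'll pick spacer_3 first.

```bash
python3 -m pendant '[0.05,10,-1,30,0, 0.05,20,-2,65,0, 0.05,20,-2,100,0, 0.05,20,-2,130,0, 0.05,20,-2,155,0, 0.05,20,-2,172,0, 0.05,20,-2,184,0, 0.05,20,-2,192,0, 0.05,20,-2,198,0, 0.05,20,-2,202,0, 0.05,20,-2,203,0, 0.05,20,-2,203,0]'
python3 -m pendant '[0.5,0,0,0,0, 0.5,0,0,0,0, 0.5,0,0,0,0, 0.5,0,0,0,0, 0.5,0,0,0,0, 0.5,0,0,0,0]' 40
```

```text
clock: 25.62
tool_pos: [578.6, 174.6, 89.5]
orientation: [0.0, 0.663, 0.749, 0.0]
contact_force: [-0.1, -0.5, 0.1]
gripper_width: 40.6
clock: 26.12
tool_pos: [578.9, 174.7, 90.2]
orientation: [0.001, 0.663, 0.749, 0.001]
contact_force: [-2.0, -0.7, 6.3]
gripper_width: 29.4
```

```bash
python3 -m pendant '[0.5,0,0,-5,0, 0.5,0,0,-15,0, 0.5,0,0,-30,0, 0.5,0,0,-50,0, 0.5,0,0,-75,0, 0.5,0,0,-100,0, 0.5,0,0,-115,0, 0.5,0,0,-120,0, 0.5,0,0,-120,0]' 50
python3 -m pendant '[0.5,-15,-4,0,0.03, 0.5,-45,-12,0,0.06, 0.5,-78,-21,0,0.1, 0.5,-111,-30,0,0.13, 0.5,-144,-39,0,0.16, 0.5,-177,-48,0,0.19, 0.5,-210,-57,0,0.22, 0.5,-243,-66,0,0.26, 0.5,-276,-75,0,0.3, 0.5,-306,-83,0,0.34, 0.5,-328,-89,0,0.365, 0.5,-341.5,-93,0,0.365]'
python3 -m pendant '[0.5,0,0,0,0, 0.5,0,0,0,0]'
python3 - <<'E'
from h import *
print(goto([*(TX+TB@np.array((-50,0))),134.2]),tool()[1].round(3)[:2],TB.round(3))
E
```

```text
clock: 26.87
tool_pos: [579.0, 174.7, 211.1]
orientation: [0.001, 0.663, 0.749, 0.001]
contact_force: [0.1, -0.2, -0.9]
gripper_width: 28.7
clock: 27.87
tool_pos: [525.0, -178.3, 206.9]
orientation: [-0.001, 0.789, 0.614, -0.001]
contact_force: [0.9, 1.4, -0.7]
gripper_width: 28.6
clock: 28.03
tool_pos: [526.1, -175.9, 207.6]
orientation: [-0.001, 0.788, 0.615, -0.0]
contact_force: [0.3, 0.8, 0.1]
gripper_width: 28.5
[ 0.9  1.8 73.4] [[ 0.243  0.97  -0.002]
 [ 0.97  -0.243  0.002]] [[ 0.97   0.243]
 [-0.243  0.97 ]]
```

```bash
python3 -m pendant '[0.5,0.8,1.7,12,0, 0.5,0.8,1.7,28,0, 0.5,0.8,1.7,42,0, 0.5,0.8,1.7,54,0, 0.5,0.8,1.7,62,0, 0.5,0.8,1.7,66,0, 0.5,0.8,1.7,67,0, 0.5,0.8,1.7,67,0, 0.5,0.8,1.7,67,0, 0.5,0.8,1.7,67,0]'
python3 - <<'E'
from h import *
print(goto([*(TX+TB@np.array((-50,0))),134.2]),st()['contact_force'])
c=robot.read_camera('wrist');save(c,'w8.png',(100,90,400,384),2)
E
```

```text
clock: 28.87
tool_pos: [529.4, -175.5, 142.8]
orientation: [0.001, 0.788, 0.616, 0.0]
contact_force: [-0.1, -0.3, -0.8]
gripper_width: 28.6
[-0.2 -1.5  8.6] [-0.13774872 -0.26827545 -0.78859159]
```

View pics/w8.png

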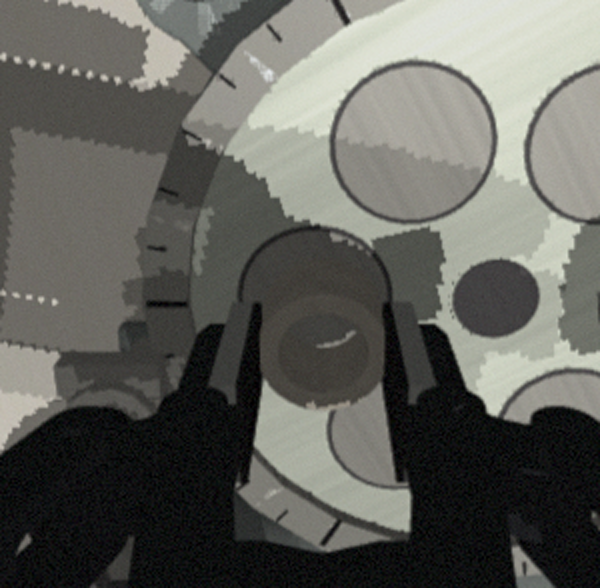

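The spacer hangs over pad_4, with the pad ring showing around its upper edge at (315,265). Now I'll lower it and release.

```bash
python3 -m pendant '[0.5,0,-1.4,2,0, 0.5,0,-1.4,4,0, 0.5,0,-1.4,6,0, 0.5,0,-1.4,7,0, 0.5,0,-1.4,8,0, 0.5,0,-1.4,8.8,0, 0.5,0,-1.4,9.4,0, 0.5,0,-1.4,9.4,0, 0.5,0,-1.4,9.4,0]'
```

```text
clock: 29.67
tool_pos: [527.4, -175.0, 134.2]
orientation: [-0.0, 0.788, 0.616, -0.0]
contact_force: [-5.8, 2.6, 14.1]
gripper_width: 28.4
```

```bash
python3 -m pendant '[0.1,0,0,0,0, 0.05,0,0,0,0, 0.05,0,0,0,0, 0.05,0,0,0,0, 0.05,0,0,-8,0, 0.05,0,0,-25,0, 0.05,0,0,-50,0, 0.05,0,0,-85,0, 0.05,0,0,-110,0, 0.05,0,0,-120,0]'
python3 -m pendant '[0.05,20,0,0,-0.03, 0.05,50,-1,0,-0.07, 0.05,80,-1,0,-0.11, 0.05,110,-2,0,-0.15, 0.05,140,-2,0,-0.19, 0.05,170,-3,0,-0.23, 0.05,200,-4,0,-0.27, 0.05,230,-5,0,-0.31, 0.05,255,-5,0,-0.345, 0.05,273,-5.6,0,-0.365, 0.05,273,-5.6,0,-0.365, 0.05,273,-5.6,0,-0.365]'
python3 - <<'E'
from h import *
c=robot.read_camera('wrist');p,Rm=tool();print(p,Rm.round(3)[:2],goto([588.5,91.5,90]),st()['gripper_width'])
save(c,'w9.png',None,1.5)
print((proj(c,[588.5,91.5,26])*1.5).round(), (proj(c,[*(TX+TB@np.array((-50,0))),70])*1.5).round())
E
```

```text
clock: 30.5
tool_pos: [529.3, -175.8, 257.7]
orientation: [0.003, 0.788, 0.616, 0.002]
contact_force: [0.0, -0.3, 0.6]
gripper_width: 40.6
clock: 31.5
tool_pos: [587.7, 92.0, 251.8]
orientation: [-0.0, 0.662, 0.749, -0.001]
contact_force: [-0.2, -0.3, -0.0]
gripper_width: 40.7
[587.64579021  91.19011234 251.88548689] [[-0.121  0.993 -0.001]
 [ 0.993  0.121 -0.001]] [  0.3   1.1 161.9] 40.54406169958852
[[392. 263.]] [[259. 635.]]
```

View pics/w9.png

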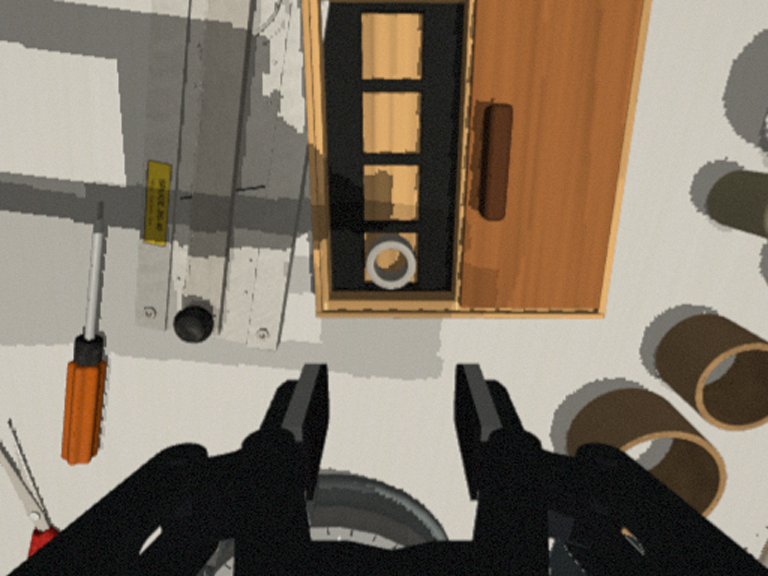

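spacer_1 is at (391,263), predicted (392,263), so I'll pick it.

```bash
python3 -m pendant '[0.05,0.3,0.5,25,0, 0.05,0.3,0.9,55,0, 0.05,0.3,0.9,85,0, 0.05,0.3,0.9,108,0, 0.05,0.3,0.9,126,0, 0.05,0.3,0.9,140,0, 0.05,0.3,0.9,150,0, 0.05,0.3,0.9,156,0, 0.05,0.3,0.9,160,0, 0.05,0.3,0.9,162,0, 0.05,0.3,0.9,162,0, 0.05,0.3,0.9,162,0]'
python3 -m pendant '[0.5,0,0,0,0, 0.5,0,0,0,0, 0.5,0,0,0,0, 0.5,0,0,0,0, 0.5,0,0,0,0, 0.5,0,0,0,0]' 50
python3 -m pendant '[0.5,0,0,-5,0, 0.5,0,0,-15,0, 0.5,0,0,-30,0, 0.5,0,0,-50,0, 0.5,0,0,-75,0, 0.5,0,0,-100,0, 0.5,0,0,-115,0, 0.5,0,0,-120,0, 0.5,0,0,-120,0]' 50
python3 -c "
from h import *
print(goto([*(TX+TB@np.array((-25,43.3))),200]))"
```

```text
clock: 32.55
tool_pos: [589.5, 91.8, 91.4]
orientation: [0.001, 0.663, 0.749, 0.001]
contact_force: [-0.3, 0.2, 0.3]
gripper_width: 40.7
clock: 33.05
tool_pos: [589.1, 91.8, 91.9]
orientation: [0.0, 0.663, 0.749, 0.0]
contact_force: [-3.7, -1.8, 6.2]
gripper_width: 28.5
clock: 33.8
tool_pos: [590.1, 91.8, 213.2]
orientation: [0.002, 0.663, 0.749, 0.002]
contact_force: [-0.2, 0.2, -0.8]
gripper_width: 28.8
[-226.2  -55.2   13.1]
```

```bash
python3 -m pendant '[0.5,-12,-3,0,0.03, 0.5,-34,-8,0,0.07, 0.5,-58,-14,0,0.11, 0.5,-82,-20,0,0.15, 0.5,-106,-26,0,0.19, 0.5,-130,-32,0,0.23, 0.5,-154,-38,0,0.27, 0.5,-178,-44,0,0.31, 0.5,-200,-49,0,0.345, 0.5,-216,-53,0,0.365, 0.5,-226,-55,0,0.365, 0.5,-226,-55,0,0.365]'
python3 -m pendant '[0.5,0,0,12,0, 0.5,0,0,28,0, 0.5,0,0,42,0, 0.5,0,0,54,0, 0.5,0,0,62,0, 0.5,0,0,66,0, 0.5,0,0,67,0, 0.5,0,0,67,0, 0.5,0,0,67,0, 0.5,0,0,67,0]'
python3 - <<'E'
from h import *
print(goto([*(TX+TB@np.array((-25,43.3))),135.9]),st()['contact_force'])
E
```

```text
clock: 34.8
tool_pos: [560.3, -141.4, 208.9]
orientation: [-0.001, 0.789, 0.615, -0.001]
contact_force: [-0.7, -0.3, -1.0]
gripper_width: 28.2
clock: 35.63
tool_pos: [562.2, -139.5, 144.5]
orientation: [0.001, 0.788, 0.616, 0.0]
contact_force: [0.3, -0.9, 0.3]
gripper_width: 28.1
[0.2 0.5 8.6] [ 0.33301829 -0.86118615  0.27100634]
```

```bash
python3 -m pendant '[0.5,0.2,0.4,2,0, 0.5,0.2,0.4,4,0, 0.5,0.2,0.4,6,0, 0.5,0.2,0.4,7,0, 0.5,0.2,0.4,8,0, 0.5,0.2,0.4,8.8,0, 0.5,0.2,0.4,9.4,0, 0.5,0.2,0.4,9.4,0, 0.5,0.2,0.4,9.4,0]'
python3 -m pendant '[0.1,0,0,0,0, 0.05,0,0,0,0, 0.05,0,0,0,0, 0.05,0,0,0,0, 0.05,0,0,-8,0, 0.05,0,0,-25,0, 0.05,0,0,-50,0, 0.05,-10,-10,-85,0, 0.05,-40,-20,-115,0, 0.05,-70,-30,-150,0, 0.05,-70,-30,-165,0, 0.05,-70,-30,-165,0]'
python3 - <<'E'
from h import *
c=robot.read_camera('wrist');save(c,'w10.png',(0,0,512,330),1.5)
for n,q in [('p4',(-50,0,70)),('p3',(-25,43.3,70)),('m',(50,0,70)),('p4r',(-50,0,48))]:print(n,(proj(c,[*(TX+TB@np.array(q[:2])),q[2]])[0]*1.5).round())
print(tool()[0])
E
```

```text
clock: 36.38
tool_pos: [562.0, -139.2, 135.8]
orientation: [-0.0, 0.788, 0.616, -0.0]
contact_force: [-6.1, 2.9, 12.8]
gripper_width: 28.7
clock: 37.38
tool_pos: [517.2, -202.6, 305.9]
orientation: [0.005, 0.789, 0.615, 0.002]
contact_force: [0.8, -0.5, 1.2]
gripper_width: 40.5
p4 [393. 212.]
p3 [435. 139.]
m [553. 212.]
p4r [392. 207.]
[ 516.83848017 -201.35267098  303.04350297]
```

View pics/w10.png

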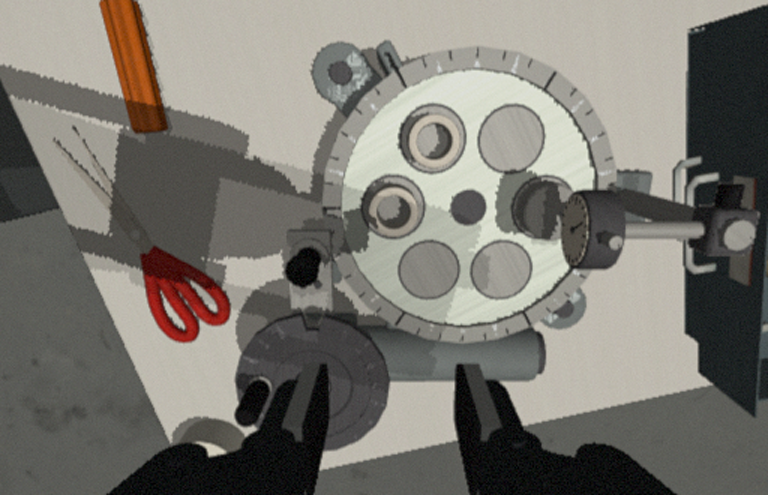

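Both spacers stand on their pads, at (433,138) and (392,207). The master is under the indicator and the division line is at the pointer. I'll look at the box again before shutting the cover.

```bash
python3 -m pendant '[0,20,0,0,-0.03, 0,52,-1,0,-0.07, 0,88,-3,0,-0.11, 0,124,-5,0,-0.15, 0,160,-6,0,-0.19, 0,196,-8,0,-0.23, 0,232,-9,0,-0.27, 0,268,-11,0,-0.31, 0,304,-12,0,-0.345, 0,336,-13,0,-0.365, 0,359,-14,0,-0.365, 0,359,-14,0,-0.365]'
python3 -m pendant '[0,0,0,0,0, 0,0,0,0,0]'
python3 - <<'E'
from h import *
import pickle
c=robot.read_camera('wrist');save(c,'w11.png',(130,30,512,300),1.5);pickle.dump(c,open('w11.pkl','wb'))
y=np.radians(6.9);B=np.array([[np.cos(y),-np.sin(y)],[np.sin(y),np.cos(y)]])
for q in [(13,0,57),(0,88,35),(0,-88,35),(86,88,35)]:
  P=np.array([623.6,158.7])+B@np.array(q[:2]);print(q,P.round(1),((proj(c,[*P,q[2]])-[130,30])*1.5).round())
print(tool()[0])
E
```

```text
clock: 38.43
tool_pos: [588.4, 156.8, 297.2]
orientation: [-0.002, 0.661, 0.75, -0.0]
contact_force: [-0.2, -0.6, 0.7]
gripper_width: 42.4
clock: 38.6
tool_pos: [588.5, 151.9, 297.8]
orientation: [-0.001, 0.663, 0.749, -0.001]
contact_force: [-0.5, -0.8, 0.2]
gripper_width: 42.4
(13, 0, 57) [636.5 160.3] [[271. 208.]]
(0, 88, 35) [613.  246.1] [[253.  64.]]
(0, -88, 35) [634.2  71.3] [[243. 315.]]
(86, 88, 35) [698.4 256.4] [[388.  65.]]
[588.64549878 151.32317466 298.12240766]
```

View pics/w11.png

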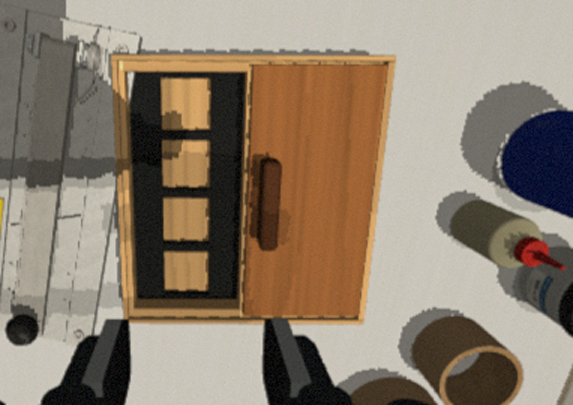

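The box is empty and the cover is still fully open, with its bar at (270,204). I'll grip the bar and shut it.

```bash
python3 -m pendant '[0,1,15,20,0, 0,3,35,45,0, 0,4.4,48,75,0, 0,4.4,48,105,0, 0,4.4,48,130,0, 0,4.4,48,150,0, 0,4.4,48,164,0, 0,4.4,48,174,0, 0,4.4,48,179,0, 0,4.4,48,181,0, 0,4.4,48,181,0]'
python3 -m pendant '[0.95,0,0,0,0, 0.95,0,0,0,0, 0.95,0,0,0,0, 0.95,0,0,0,0, 0.95,0,0,0,0, 0.95,0,0,0,0, 0.95,0,0,0,0]' 40
python3 -m pendant '[0.95,0,-4,0,0, 0.95,0,-11,0,0, 0.95,0,-19,0,0, 0.95,0,-28,0,0, 0.95,0,-37,0,0, 0.95,0,-46,0,0, 0.95,0,-55,0,0, 0.95,0,-64,0,0, 0.95,0,-72,0,0, 0.95,0,-78,0,0, 0.95,0,-82,0,0, 0.95,0,-83,0,0]'
python3 -m pendant '[0.95,0,-1,0,0, 0.95,0,-2,0,0, 0.95,0,-2,0,0]'
```

```text
clock: 39.57
tool_pos: [636.7, 161.9, 118.8]
orientation: [0.0, 0.663, 0.748, 0.0]
contact_force: [-0.1, -0.2, 0.2]
gripper_width: 42.4
clock: 40.15
tool_pos: [635.4, 162.1, 119.6]
orientation: [-0.001, 0.663, 0.749, -0.001]
contact_force: [-7.2, -0.9, 7.5]
gripper_width: 10.6
clock: 41.15
tool_pos: [554.2, 152.1, 119.5]
orientation: [0.001, 0.663, 0.749, 0.001]
contact_force: [3.2, 0.4, 4.7]
gripper_width: 10.7
clock: 41.4
tool_pos: [552.6, 151.9, 119.5]
orientation: [0.001, 0.663, 0.749, 0.001]
contact_force: [3.0, 1.1, 6.1]
gripper_width: 10.8
```

```bash
python3 -m pendant '[0.95,0,-1,0,0, 0.95,0,-2,0,0, 0.95,0,-2,0,0]'
python3 -m pendant '[0,0,0,0,0, 0,0,0,0,0, 0,0,0,0,0, 0,0,0,0,0, 0,0,0,-12,0, 0,0,0,-40,0, 0,0,0,-75,0, 0,0,0,-110,0, 0,0,0,-145,0, 0,0,0,-180,0, 0,0,0,-180,0, 0,0,0,-180,0]'
python3 - <<'E'
from h import *
import pickle
c=robot.read_camera('wrist');save(c,'w12.png',(130,30,512,300),1.5);pickle.dump(c,open('w12.pkl','wb'))
y=np.radians(6.9);B=np.array([[np.cos(y),-np.sin(y)],[np.sin(y),np.cos(y)]])
for q in [(-72,0,57),(1,88,35),(1,-88,35)]:
  P=np.array([623.6,158.7])+B@np.array(q[:2]);print(q,P.round(1),((proj(c,[*P,q[2]])-[130,30])*1.5).round())
print(tool()[0])
E
```

```text
clock: 41.65
tool_pos: [550.7, 151.7, 119.5]
orientation: [0.001, 0.663, 0.749, 0.001]
contact_force: [3.6, 0.9, 5.4]
gripper_width: 10.3
clock: 42.65
tool_pos: [551.1, 151.8, 302.1]
orientation: [0.002, 0.663, 0.749, 0.002]
contact_force: [0.1, -0.1, -0.8]
gripper_width: 42.5
(-72, 0, 57) [552.1 150.1] [[194. 212.]]
(1, 88, 35) [614.  246.2] [[307.  72.]]
(1, -88, 35) [635.2  71.5] [[290. 317.]]
[550.01339389 151.60718438 299.40918142]
```

View pics/w12.png

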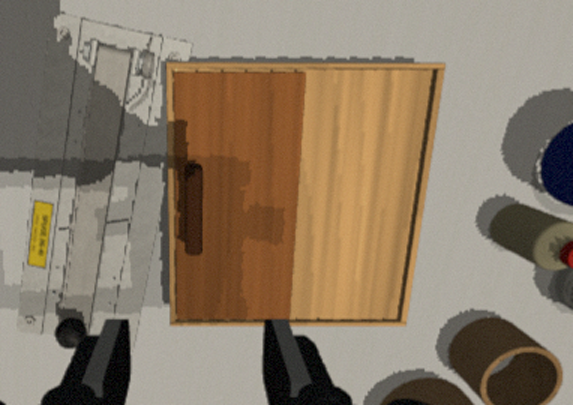

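Run:
```python
from h import *
import pickle
y=np.radians(6.9);B=np.array([[np.cos(y),-np.sin(y)],[np.sin(y),np.cos(y)]]);O=np.array([623.6,158.7])
for n in('w6','w12'):
    c=pickle.load(open(n+'.pkl','rb'));hsv=c['image'].astype(float)
    for yy in(-60,-30,0,30,60):
        xs=np.arange(-20,20,.25);uv=proj(c,[[*(O+B@np.array([x,yy])),33] for x in xs]).astype(np.float32)
        v=cv2.remap(c['image'],uv[:,0][None],uv[:,1][None],cv2.INTER_LINEAR)[0].astype(float)
        r=cv2.GaussianBlur((v[:,1]/(v[:,0]+1))[None],(0,0),4)[0]; print(n,yy,xs[np.argmax(np.diff(r))],end='; ')
        # front edge
    print()
    u0=proj(c,[[*(O+B@np.array([-90,0])),35],[*(O+B@np.array([-85,0])),35]]);print(u0.round(1).tolist())
```

```text
w6 -60 0.25; w6 -30 0.25; w6 0 0.5; w6 30 0.5; w6 60 0.5; 
[[246.3, 162.5], [251.1, 162.4]]
w12 -60 0.5; w12 -30 0.25; w12 0 0.5; w12 30 0.5; w12 60 0.25; 
[[242.1, 166.3], [246.8, 166.3]]
```

```bash
python3 -c "
from h import *
s=st();print(s['clock'],s['contact_force']);print(robot.close_job())"
```

```text
42.7 [-0.9763184  -0.76132555 -0.49975919]
the job is handed in; nothing more can be done
None
```

The gauging table is ready and I handed the job in at 42.7 s with the gripper clear of everything; the hand-in reports no verdict.

- **Lock pin:** it is parked head up in the notch with its collar down on the lock plate. The force at contact and the height matched, and the picture showed it in place.
- **Handwheel:** I wound it five turns clockwise. After release, the long rim lines read 179.6°, −120.0° and −60.1°, which is one division. The setting master stands under the dial indicator, which I did not touch.
- **Spacers:** only spacer_1 and spacer_3 were in the box. spacer_3 stands on pad_4 and spacer_1 on pad_3; the picture shows both upright and centred on their pads.
- **Cover:** it is shut, with its back edge within 0.25 mm of where it was at the start. The last 2 mm push met only about 4 N, so the front stop was not clearly felt.
- **Not re-checked:** I did not handle the label roll or the brass weight. I took no final picture of either one; the roll was in view in passing and the weight only at the start. I saw no sign of a knock to the cover or of the grip slackening.

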